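# Get the dropped screwdriver out of the instrument housing

## Task

The screwdriver has dropped into the grey instrument housing and lies under its cover; the service opening in the cover is shorter than the screwdriver. Shift it along until one end comes into the opening, tilt that end up and draw the screwdriver out slantwise without forcing it against the housing, and leave the other things on the desk where they are. Finish still gripping the screwdriver, all of it held still about 10 cm above the housing's cover and touching nothing else: do not put it down.

Things in the scene. Friction and masses are not known exactly. Their poses are not given: they have to be found in the camera images.
- housing: Low grey metal instrument housing, 118 (x) x 239 (y) x 51 mm, fixed to the desk; origin: centre of underside; y along it, z up. Inside, empty but for the screwdriver, 112 mm wide, 233 mm long: floor at z = 8 mm, underside of the 3 mm cover at z = 48 mm, cover top at z = 51 mm. Walls 3 mm. The end face at -y has three round sockets, 4 mm proud.
- opening (a point): Centre of the only opening in the housing's cover, at the cover's top (housing y = 27.5 mm); axes as the housing's. Rectangle 100 mm wide (x), 118 mm long (y). Past it the inside reaches 85 mm under the cover at the -y end (deep pocket), only 30 mm at the +y end (shallow pocket).
- screwdriver: Screwdriver, 168 mm long, 50 to 85 g, flat on the housing's floor, roughly along the housing's y. Origin: mid-length, 8 mm below its axis; y towards the handle's end. Handle 18 mm thick, y = 6 to 84 mm: grip it there; blade 4.5 mm thick, y = 6 to -84 mm. At the start the handle's end is under the cover of the shallow pocket, the tip under that of the deep one.
- handle_end (a point): centre of the handle's end face, on the screwdriver's axis
- blade_tip (a point): tip of the blade, on the screwdriver's axis
- coverslip_box: bystander, loose on the desk near the housing: clear plastic coverslip box, 30 x 30 x 23 mm; origin at the centre of its underside
- filter_cube_a: bystander, loose on the desk near the housing: black optical filter cube, 34 x 34 x 35 mm; origin at the centre of its underside
- filter_cube_b: bystander, loose on the desk near the housing: black optical filter cube, 34 x 34 x 35 mm; origin at the centre of its underside
- slide_pack: bystander, loose on the desk near the housing: carton of slides, 30 x 80 x 21 mm; origin at the centre of its underside
- dish: bystander, loose on the desk near the housing: shallow round clear dish, 61 mm across, 15 mm tall; origin at the centre of its underside
Things that resemble listed ones, but are neither listed nor needed, are in the scene too. There is more than one size of the screwdriver; the one meant has the size given above.

How it is judged:
By the outcome, as a careful person would: the job done as asked, in the order asked, and still so for the second after the job is handed in, while the arm keeps its last pose, push and grip.
It also fails if it takes over 37 s, if anything falls off the work surface, if the arm or the gripper's body presses on something with over 40 N, if the wrist force passes 120 N, or if a joint passes its speed limit or range.

## Robot

A 6-joint arm with a two-finger parallel gripper is mounted at the origin on a cart in front of the work surface, level with it; the furniture and walls round the work are solid. World frame = base frame: x ahead of the robot, y to its left, z up, the work surface at z = 0. Lengths are in m, angles in degrees, forces in N, time in s.
With the tool pointing down it reaches from about 0.225 to 0.875 m from the base axis. Payload 3.4 kg.
Tool frame: the origin (TCP) lies midway between the tips of the shut fingers; the grasp point (between the pads) lies 19 mm behind it (env.pinch_z is the distance from the TCP to the grasp point, in m); z points along the fingers, y is the line along which they close (so a half turn about z gives the same grasp; the last joint's range is limited). The gripper opens to 85 mm and grips with 20 to 120 N. Pads are 22 mm wide; open, the fingers measure 114 mm over their backs; the gripper's body (76 mm by 85 mm) begins 54 mm behind the grasp point. The pads swing forward as they close: fully open they stand 13 mm farther back than shut.
Start: joints at [66.291, 15.808, 86.224, -0, 77.962, -6.933], TCP at [0.166, 0.551, 0.231] pointing down, gripper open.
Joint ranges: [-165.64, 165.64], [-43.16, 119.46], [12.63, 154.43], [-67.54, 247.53], [6.08, 155.33], [-154.97, 154.97]. Speed limits (degrees/s): [147.25, 147.25, 180, 180, 180, 180].

## Interface

Orientations are given as a 3x3 rotation matrix whose columns are the frame's x, y, z axes.
In Python, from bench import env gives the robot as it stands. Calls block until the motion is done:
- env.reach(position, orientation): joint-space move of the TCP to a pose.
- env.line_to(position, feed=0.15, attitude=None, guard=None): straight line of the TCP; attitude=None keeps the orientation; feed is the mean speed in m/s. With guard (N) it stops when the force on the tool has changed by that much, and returns True; else False.
- env.move_joints(angles): joint-space move.
- env.ungrasp() and env.grasp(grip_force=None): open the fingers fully, or close them until they stop; grip_force is the grip in N (None keeps the last).
- env.sleep(seconds).
- env.solve_ik(position, orientation): joint angles nearest the present ones, or None.
- env.sense(): the state.
- env.camera(name): name is "scene" or "top" or "wrist"; returns (picture, depth): 384x512x3 uint8, blue, green, red; 384x512 float32, m along the optical axis (not along the pixel's ray), 0 where there is no reading.
- env.get_calibration(name): a dict with "K" (3x3 intrinsics, pixels), "dist_coeffs" ([k1, k2, p1, p2, k3] as OpenCV has them; the pictures are not rectified), "pose" (4x4, takes a point from camera to world coordinates). Camera axes: x right, y down, z forward; pixel columns grow to the right and rows downward; lengths in m; the calibration is good to about 2 mm. A picture is of the moment at which its call begins: read the wrist's pose just before it. get_calibration takes no time and is no camera call; for the wrist camera it gives the pose at the moment of the call.
A pose or a line that the arm cannot do raises env.Unreachable and nothing moves.
- env.finish_job(): hands the job in; it is judged then, once.
The state is a dict: "t": time; "q": joint angles; "joint_vel": joint speeds; "joint_efforts": joint torques, N m; "position": TCP position; "orientation": TCP orientation; "contact_force": force on the tool from outside, world axes, zero at the start; "moment": the same for the moment, N m; "width": finger opening in m; "finger_force": force on a finger pad.
Only numpy, scipy, OpenCV 4.12 (cv2) and the standard library are available. Lean on these libraries where they do the work, as an engineer would, in place of code of your own. Each camera call takes 0.05 s, during which the arm holds its last target. There are 200 camera calls.

## Working session

There is one attempt and no reset: what is moved stays moved. The work goes in short steps, each a Python script; the robot and the scene stay as the last script left them, time stands still between calls to the robot, and variables do not carry over. Pictures are saved under pics/ and viewed, at most 10 in all, crops included, and the job is handed in when it is done.

```bash
ls; mkdir -p pics; python3 - <<'E'
from bench import env
import cv2,numpy as np
for n in("scene","top"):
    p,d=env.camera(n); cv2.imwrite(f"pics/{n}0.png",p); np.save(f"{n}_d.npy",d)
    c=env.get_calibration(n); print(n,np.round(c["K"],1).tolist(),c["dist_coeffs"],np.round(c["pose"],3).tolist())
s=env.sense();print(s["t"],s["position"],s["width"])
E
```

```text
pics
scene [[454.8, 0.0, 257.7], [0.0, 454.8, 189.3], [0.0, 0.0, 1.0]] [-0.04258533  0.          0.          0.          0.        ] [[-0.991, 0.108, -0.083, 0.593], [0.135, 0.726, -0.674, 0.741], [-0.013, -0.679, -0.734, 0.842], [0.0, 0.0, 0.0, 1.0]]
top [[452.7, 0.0, 255.7], [0.0, 452.7, 193.1], [0.0, 0.0, 1.0]] [-0.01878116  0.          0.          0.          0.        ] [[0.087, -0.973, 0.213, 0.31], [-0.996, -0.084, 0.023, 0.037], [-0.004, -0.214, -0.977, 1.097], [0.0, 0.0, 0.0, 1.0]]
0.1 [0.16576489 0.55010392 0.23054479] 0.0856309735094926
```

View pics/scene0.png

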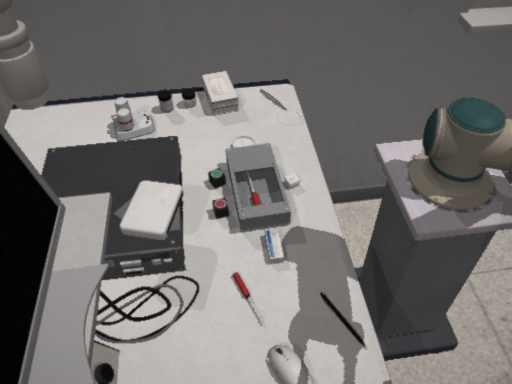

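View pics/top0.png

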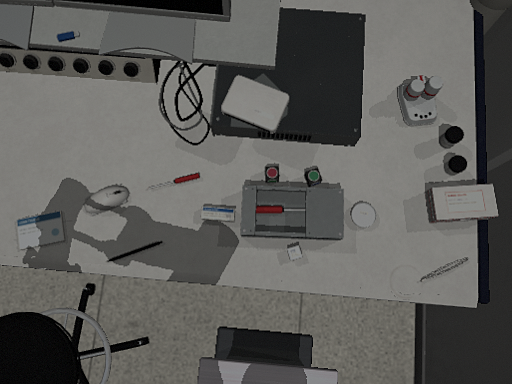

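The top view shows the housing at about (293,211). Two red screwdrivers could be confused: one inside the housing (handle 270,210) and a decoy on the open desk (185,180). The pen at (135,250) is black, so it isn't one of them. I choose the one in the housing and will check it in a close wrist view.

```bash
cat > h.py <<'E'
from bench import env
import cv2,numpy as np
def ray(c,px,z):
    px=np.asarray(px,float).reshape(-1,1,2)
    u=cv2.undistortPoints(px,c["K"],np.asarray(c["dist_coeffs"],float)).reshape(-1,2)
    P=np.asarray(c["pose"]); d=np.c_[u,np.ones(len(u))]@P[:3,:3].T; o=P[:3,3]
    return o+d*((z-o[2])/d[:,2])[:,None]
def R_of(yaw):   # tool down, tool y (closing line) at angle yaw (deg) from world x
    a=np.radians(yaw); y=np.array([np.cos(a),np.sin(a),0]); z=np.array([0,0,-1.]); return np.c_[np.cross(y,z),y,z]
E
python3 - <<'E'
from h import *
c=env.get_calibration("top")
print(np.round(ray(c,[(243,184),(342,183),(343,238),(243,237)],.051),3))
s=env.sense(); w=env.get_calibration("wrist")
T=np.eye(4);T[:3,:3]=s["orientation"];T[:3,3]=s["position"]
print("cam in tool",np.round(np.linalg.inv(T)@w["pose"],3).tolist(),np.round(w["K"],0).tolist())
for yw in(0,180,45,-45,135,-135):
    print(yw,env.solve_ik([.5,-.02,.25],R_of(yw)))
E
```

```text
[[ 0.557  0.094  0.051]
 [ 0.58  -0.14   0.051]
 [ 0.449 -0.149  0.051]
 [ 0.431  0.082  0.051]]
cam in tool [[-0.0, -0.953, -0.303, 0.078], [1.0, -0.0, -0.001, -0.0], [0.001, -0.303, 0.953, -0.142], [0.0, 0.0, 0.0, 1.0]] [[308.0, 0.0, 255.0], [0.0, 308.0, 194.0], [0.0, 0.0, 1.0]]
0 [-1.02626069e+01  8.72535174e+00  9.29995112e+01 -2.54444375e-14
  7.82751371e+01 -1.02626069e+01]
180 None
45 [-1.02626069e+01  8.72535174e+00  9.29995112e+01 -2.54444375e-14
  7.82751371e+01 -5.52626069e+01]
-45 [-1.02626069e+01  8.72535174e+00  9.29995112e+01 -2.54444375e-14
  7.82751371e+01  3.47373931e+01]
135 [-1.02626069e+01  8.72535174e+00  9.29995112e+01 -2.54444375e-14
  7.82751371e+01 -1.45262607e+02]
-135 [-1.02626069e+01  8.72535174e+00  9.29995112e+01 -2.54444375e-14
  7.82751371e+01  1.24737393e+02]
```

```bash
python3 - <<'E'
from h import *
import pickle
env.reach([.50,.01,.2],R_of(5))
env.sleep(.2)
c=env.get_calibration("wrist"); p,d=env.camera("wrist")
pickle.dump((c,p,d),open("w1.pkl","wb"))
cv2.imwrite("pics/w1.png",p); print(env.sense()["t"])
E
```

```text
2.6167
```

View pics/w1.png

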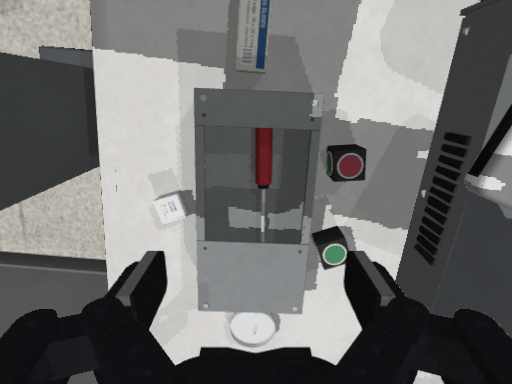

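The close view confirms the red-handled screwdriver inside the housing. The handle shows at (264,127) to (263,187) and the blade runs to (263,243). The opening's corners are about (204,126), (312,128), (305,243) and (205,241).

```bash
python3 - <<'E'
from h import *
import pickle
c,p,d=pickle.load(open("w1.pkl","rb"))
hsv=cv2.cvtColor(p,cv2.COLOR_BGR2HSV)
red=(((hsv[...,0]<8)|(hsv[...,0]>172))&(hsv[...,1]>140)&(hsv[...,2]>40)).astype(np.uint8)
red[:, :240]=0; red[:, 290:]=0
n,l,st,ce=cv2.connectedComponentsWithStats(red); k=1+st[1:,4].argmax(); print("red",st[k])
m=l==k
rows=[(r,np.nonzero(m[r])[0].mean(),m[r].sum()) for r in range(st[k][1]+2,st[k][1]+st[k][3]-1,8)]
print(rows)
out=ray(c,[(195,89),(322,94),(305,313),(198,309)],.051); print("outer",out.round(4).tolist())
op=ray(c,[(204,126),(312,128),(305,243),(205,241)],.051);print("open",op.round(4).tolist())
cen=out.mean(0); print("centre",cen)
for a,b in((3,0),(2,1)): v=out[b]-out[a]; print("len",np.hypot(*v[:2]),"axis yaw",np.degrees(np.arctan2(-v[0],v[1])))
for r,x,_ in rows: print(ray(c,[(x,r)],.017).round(4))
print("step",ray(c,[(263,187.5)],.015))
big=cv2.resize(p[75:325,180:335],None,fx=2.4,fy=2.4,interpolation=cv2.INTER_CUBIC); cv2.imwrite("pics/w1c.png",big)
E
```

```text
red [256 128  16  58 889]
[(130, np.float64(263.5), np.int64(16)), (138, np.float64(263.5), np.int64(16)), (146, np.float64(263.5), np.int64(16)), (154, np.float64(263.5), np.int64(16)), (162, np.float64(263.5), np.int64(16)), (170, np.float64(263.0), np.int64(15)), (178, np.float64(263.0), np.int64(15))]
outer [[0.4383, 0.0895, 0.051], [0.5521, 0.0953, 0.051], [0.5692, -0.1396, 0.051], [0.4484, -0.1449, 0.051]]
open [[0.4476, 0.0577, 0.051], [0.5474, 0.0647, 0.051], [0.5571, -0.0527, 0.051], [0.4531, -0.0596, 0.051]]
centre [ 0.50200893 -0.02491272  0.051     ]
len 0.2346639877136042 axis yaw 2.464316397392069
len 0.2355232193876568 axis yaw 4.159964150739931
[[0.504  0.0555 0.017 ]]
[[0.5048 0.0473 0.017 ]]
[[0.5056 0.039  0.017 ]]
[[0.5064 0.0305 0.017 ]]
[[0.5073 0.0219 0.017 ]]
[[0.5076 0.0132 0.017 ]]
[[0.5084 0.0043 0.017 ]]
step [[ 0.50954225 -0.00698939  0.015     ]]
```

View pics/w1c.png

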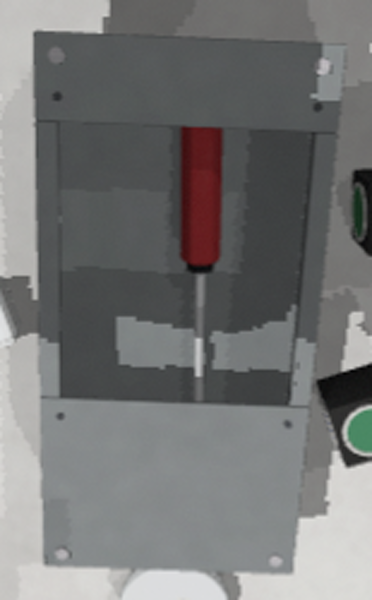

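```bash
cat >> h.py <<'E'
def fit2(local,world):
    l=np.asarray(local)[:,:2];w=np.asarray(world)[:,:2];a=l-l.mean(0);b=w-w.mean(0)
    th=np.arctan2((a[:,0]*b[:,1]-a[:,1]*b[:,0]).sum(),(a*b).sum());R=np.array([[np.cos(th),-np.sin(th)],[np.sin(th),np.cos(th)]])
    t=w.mean(0)-R@l.mean(0); return np.degrees(th),t,R,(l@R.T+t-w)
E
python3 - <<'E'
from h import *
import pickle
c,p,d=pickle.load(open("w1.pkl","rb"))
cr=np.array([(34,32),(343,44),(293,573),(45,565),(55,122),(313,131),(292,405),(62,398)])/2.4+[180,75]
W=ray(c,cr,.051)
L=np.array([(-59,119.5),(59,119.5),(59,-119.5),(-59,-119.5),(-50,86.5),(50,86.5),(50,-31.5),(-50,-31.5)])/1e3
th,t,R,e=fit2(L,W); print(th,t,(e*1e3).round(1).tolist())
for q in([263.2,188.3],[263.3,128]): print(((ray(c,[q],.017)[0,:2]-t)@R*1e3).round(1))
# cross-check: top view
ct=env.get_calibration("top");Wt=ray(ct,[(243,184),(342,183),(343,238),(243,237)],.051)
th2,t2,_,e2=fit2(np.array([(59,119.5),(59,-119.5),(-59,-119.5),(-59,119.5)])/1e3,Wt);print(th2,t2)
E
```

```text
3.096308064566888 [ 0.50152241 -0.0254614 ] [[-1.4, 0.6], [1.2, 1.1], [0.9, -0.7], [-0.3, -1.2], [0.3, 0.4], [0.6, 0.4], [-0.6, -0.4], [-0.7, -0.3]]
[ 9.2 17.7]
[ 6.6 82.8]
4.867984907890389 [ 0.50406796 -0.02825948]
```

```bash
cat >> h.py <<'E'
TH=3.1; T0=np.array([.5015,-.0255]); a_=np.radians(TH); RH=np.array([[np.cos(a_),-np.sin(a_)],[np.sin(a_),np.cos(a_)]])
def hw(x,y,z): return np.r_[RH@np.array([x,y])/1e3+T0,z/1e3]   # housing mm -> world m
def loc(p): return np.r_[(np.asarray(p)[:2]-T0)@RH,p[2]]*1e3
def shot(name):
    import pickle
    c=env.get_calibration("wrist"); p,d=env.camera("wrist"); pickle.dump((c,p,d),open(name+".pkl","wb")); cv2.imwrite(f"pics/{name}.png",p); return c,p
def st():
    s=env.sense(); print("t",round(s["t"],2),"loc",loc(s["position"]).round(1),"F",np.round(s["contact_force"],1),"w",round(s["width"]*1e3,1),"ff",np.round(s["finger_force"],1)); return s
E
python3 - <<'E'
from h import *
R=R_of(TH+50)
env.reach(hw(2,30,105),R); st()
print(env.line_to(hw(2,30,30),.12,guard=6)); st()
print(env.line_to(hw(2,30,9.5),.06,guard=6)); st()
shot("w2")
E
```

```text
t 3.44 loc [  2.5  30.  105.3] F [ 0.3 -0.3  0.7] w 85.4 ff 0.0
False
t 4.22 loc [ 2.7 29.9 30.6] F [ 0.6 -0.6 -0.2] w 85.6 ff 0.0
False
t 4.71 loc [ 1.7 30.1  9.1] F [-0.4 -0.   0.4] w 85.4 ff 0.0
```

View pics/w2.png

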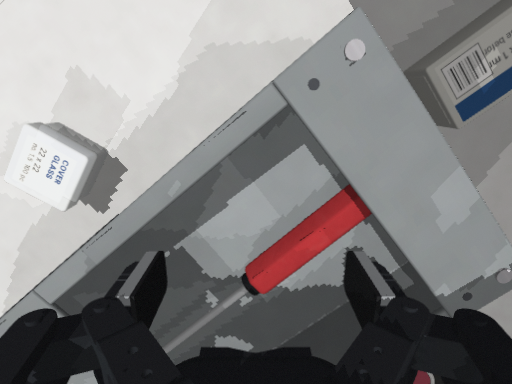

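The open fingers are inside the opening without contact. The handle runs from (250,283) to (362,200), and the TCP projects to (255,255), which is near the handle's front. I'll shift a few mm towards the handle under guard, then close lightly.

```bash
python3 - <<'E'
from h import *
print(env.line_to(hw(5,35,9.5),.04,guard=4)); s=st()
env.grasp(20); st()
shot("w3")
E
```

```text
False
t 5.05 loc [ 5.4 35.2  9.7] F [0.2 0.2 0.7] w 84.8 ff 0.0
t 5.69 loc [ 3.7 35.1  9.5] F [-3.1 -0.6  5.5] w 18.0 ff 20.0
```

View pics/w3.png

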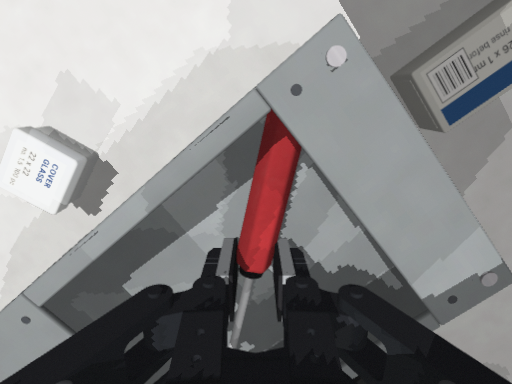

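```bash
python3 - <<'E'
from h import *
env.line_to(hw(4,35,10.5),.05,attitude=R_of(TH+50)); st()
env.line_to(hw(3,35,10.5),.02,attitude=R_of(TH+20)) if 0 else env.reach(hw(3,34,10.5),R_of(TH+5)); st()
shot("w4")
E
```

```text
t 5.99 loc [ 2.7 35.2 10. ] F [-3.7 -1.6 -0. ] w 17.7 ff 19.8
t 6.77 loc [ 4.1 33.9 10.6] F [-0.3 -0.2 -0.8] w 18.0 ff 18.8
```

View pics/w4.png

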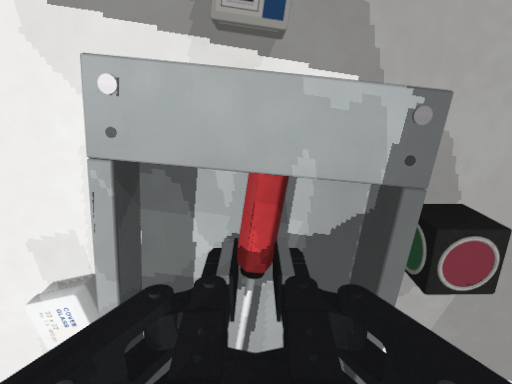

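The grip holds near the handle's front, with the step at (252,271). The rod is about 4° off the housing's axis, its end still under the +y cover. Next: slide it 33 mm towards -y, then check.

```bash
cat >> h.py <<'E'
from scipy.spatial.transform import Rotation as Ro
AX=np.r_[RH[:,0],0]
def Rp(pitch,yaw=6): return Ro.from_rotvec(AX*np.radians(pitch)).as_matrix()@R_of(TH+yaw)
def pose(tip,pitch):   # housing-mm tip of blade -> TCP
    c,s=np.cos(np.radians(pitch)),np.sin(np.radians(pitch))
    return hw(3,tip[0]+98*c+6.5*s,tip[1]+98*s-6.5*c)
E
python3 - <<'E'
from h import *
for tip,a in(((-97,16),10),((-97,15),20),((-12,46),20),((-12,165),20),((-84,165),0)): print(env.solve_ik(pose(tip,a),Rp(a)))
env.grasp(60); st()
print(env.line_to(hw(3,20,11.5),.05,attitude=Rp(0),guard=10)); st()
print(env.line_to(hw(3,1,11.5),.05,guard=10)); st()
shot("w5")
E
```

```text
[-17.55709708  22.8248693  110.22870023  12.04579019  51.13056929
 -34.57560971]
[-24.07816784  24.0669252  107.96993122  20.76289131  59.12286531
 -45.66245206]
[-15.40235211  20.18288931 108.8091084   22.10255441  59.54201475
 -37.23409045]
[-15.40235211  12.84107128  99.48265053  19.60724437  75.13580612
 -30.82302472]
[-9.20847606e+00  1.28252865e+01  1.01387355e+02 -2.54444375e-14
  6.57873589e+01 -1.83084761e+01]
t 7.03 loc [ 3.2 34.  10.5] F [-0.8 -0.2 -0.8] w 15.3 ff 56.8
False
t 7.47 loc [ 3.1 19.5 11.5] F [-0.2  0.6 -1.3] w 15.8 ff 56.8
False
t 8.0 loc [ 2.9  0.7 11.5] F [-0.3  1.  -0.6] w 15.5 ff 56.8
```

View pics/w5.png

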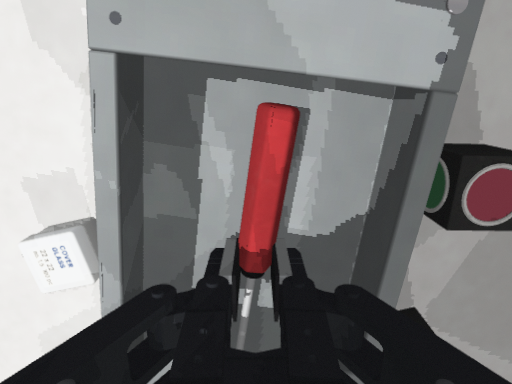

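```bash
cat >> h.py <<'E'
def dloc(name,px):
    import pickle
    c,p,d=pickle.load(open(name+".pkl","rb")); r=[]
    P=np.asarray(c["pose"])
    for x,y in px:
        z=np.median(d[y-1:y+2,x-1:x+2]); u=cv2.undistortPoints(np.array([[[x,y]]],float),c["K"],np.asarray(c["dist_coeffs"],float))[0,0]
        r.append(loc(P[:3,:3]@(np.r_[u,1]*z)+P[:3,3]).round(1).tolist())
    return r
E
python3 - <<'E'
from h import *
px=[(279,110),(275,130),(270,170),(264,210),(260,250),(255,262),(245,295),(330,150),(200,30)]
print(*zip(px,dloc("w5",px)),sep="\n")
print(dloc("w4",[(268,185),(258,240),(160,250),(200,120)]))
E
```

```text
((279, 110), [4.1, 74.0, 28.5])
((275, 130), [3.4, 66.3, 29.7])
((270, 170), [3.4, 49.9, 29.0])
((264, 210), [3.0, 31.5, 27.2])
((260, 250), [3.4, 11.5, 26.2])
((255, 262), [1.8, 4.8, 25.8])
((245, 295), [-0.8, -19.7, 17.5])
((330, 150), [32.3, 57.5, 6.6])
((200, 30), [-24.3, 95.5, 49.7])
[[5.2, 76.0, 25.9], [3.3, 49.7, 25.6], [-46.4, 30.4, 7.0], [-20.6, 102.6, 50.2]]
```

```bash
sed -i 's/98\*c+6.5\*s/92*c+1.5*s/; s/98\*s-6.5\*c/92*s-1.5*c/' h.py; python3 - <<'E'
from h import *
for tip,a in(((-91.5,14),6),((-91.5,15),12),((-91.5,16),18)):
    print(env.line_to(pose(tip,a),.06,attitude=Rp(a),guard=8)); st()
shot("w6")
E
```

```text
False
t 8.38 loc [ 3.2 -0.5 22.2] F [-0.7 -0.6 -1. ] w 16.2 ff 56.9
False
t 8.7 loc [ 2.7 -1.4 32.3] F [-0.7  0.2 -1. ] w 16.0 ff 56.9
False
t 9.03 loc [ 2.6 -3.4 42.5] F [-0.8 -0.2 -0.6] w 15.7 ff 56.9
```

View pics/w6.png

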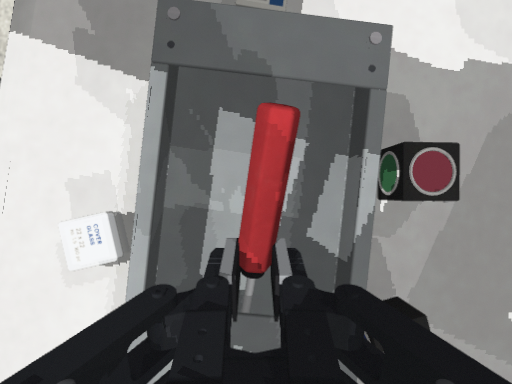

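The screwdriver tilts with the gripper and hasn't slipped: the handle's end is still at (279,104), now above the opening. No contact forces showed. Now I draw it out along its axis, then lift and level it.

```bash
python3 - <<'E'
from h import *
k=np.tan(np.radians(20.6))
ok=True
for ty in(-50,-10):
    g=env.line_to(pose((ty,16+(ty+91.5)*k),18),.08,attitude=Rp(18),guard=8); print(g); st()
    if g: ok=False;break
if ok:
    z=16+81.5*k
    print(env.line_to(pose((-10,100),18),.1,attitude=Rp(18),guard=8)); st()
    print(env.line_to(pose((-10,155),18),.12,attitude=Rp(18))); st()
    print(env.line_to(pose((-84,152),-2.6),.1,attitude=Rp(-2.6))); env.sleep(.5); st()
    shot("w7")
    p,_=env.camera("scene"); cv2.imwrite("pics/s7.png",cv2.resize(p[60:300,150:400],None,fx=2,fy=2)); q,_=env.camera("top"); cv2.imwrite("pics/t7.png",q)
E
```

```text
False
t 9.78 loc [ 3.1 38.1 58.7] F [-0.9  0.3 -0.6] w 15.5 ff 56.9
False
t 10.47 loc [ 3.  78.1 73.7] F [0.3 0.2 0.2] w 15.8 ff 56.9
False
t 11.15 loc [  2.6  77.8 126.7] F [-0.2 -0.4 -1.1] w 15.8 ff 57.0
False
t 11.76 loc [  2.5  78.  181.3] F [ 0.3  0.8 -0.6] w 15.8 ff 57.0
False
t 13.19 loc [  3.    7.8 146.4] F [ 0.4 -0.6 -0.1] w 15.4 ff 57.2
```

View pics/s7.png

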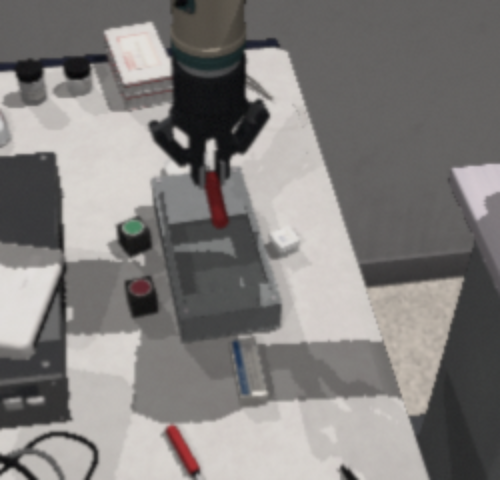

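```bash
python3 - <<'E'
from h import *
px=[(279,110),(275,130),(264,210),(260,250)]
print(dloc("w7",px))
a=cv2.imread("pics/top0.png").astype(int);b=cv2.imread("pics/t7.png").astype(int)
# bystanders against the first top picture
for n,(x,y) in dict(cubeR=(272,173),cubeG=(314,176),cover=(294,252),slides=(218,213),dish=(363,215)).items():
    s=np.s_[y-12:y+12,x-12:x+12]; print(n,np.abs(a[s]-b[s]).mean().round(1))
E
```

```text
[[4.1, 81.8, 160.5], [3.4, 74.1, 161.4], [3.0, 39.5, 161.1], [3.5, 19.3, 160.8]]
cubeR 36.0
cubeG 32.2
cover 22.1
slides 33.1
dish 7.5
```

The screwdriver is out, level over the housing and firmly gripped at (215,195 in the crop), and the cubes, box, carton and dish look unmoved. I'll raise it a few mm so its underside is nearer 10 cm, let it settle, and hand in.

```bash
python3 - <<'E'
from h import *
env.line_to(pose((-84,157),-2.6),.03,attitude=Rp(-2.6)); env.sleep(1); st()
print(env.finish_job())
E
```

```text
t 14.66 loc [  3.    7.8 151.3] F [ 0.6 -0.1 -1. ] w 15.6 ff 57.2
the job is handed in; nothing more can be done
None
```

The job is handed in at 14.7 s: the screwdriver came out slantwise with no contact above the 8 N guard and is held level and still about 10 cm above the cover; by eye, the other things on the desk have not moved.

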